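# Tap the slide carrier home with the hooked pusher

## Task

Take the hooked pusher out of the large beaker and with its blade gently nudge the slide carrier along the channel of the stage until its nose just meets the stop hidden under the hood; do not shove the stop along and do not touch the carrier with the gripper. Then hang the pusher back by its lip over the rim of the large beaker, blade inside, with the beaker standing, and leave the other things on the bench alone.

Things in the scene. Friction and masses are not known exactly. Their poses are not given: they have to be found in the camera images.
- stage: Aluminium stage fixed to the bench, 250 x 64 mm, with a straight open-topped channel 24 mm wide. Origin on the bench under the middle of the hood's mouth; x runs along the channel into the hood, z up. Channel floor 8 mm above the bench, walls to 26 mm; channel open from x = -165 mm to 0. The grey hood covers x = 0 to 85 mm, 34 mm high, 18 mm clear inside; far end closed.
- stop_face (a point): Middle of the face of the stop that the carrier's nose must meet, inside the channel under the hood and out of sight, 18 to 48 mm behind the mouth; axes as the stage. The stop is held only by friction: about 4.5 N along the channel makes it slip further in, and it does not come back.
- carrier: Dark steel slide carrier lying in the channel, 70 x 21 mm, 14 mm high at its tail, 60 g, with a glass slide on it. Origin in the middle of its underside; x points to its nose, towards the hood. It slides in the channel with under 1 N. It starts wholly in front of the hood.
- carrier_nose (a point): Middle of the carrier's front face, 35 mm ahead of its origin.
- carrier_tail (a point): Middle of the carrier's upright rear face (21 mm wide, 14 mm high), where it is pushed: 35 mm behind its origin and 7 mm above its underside. When home, the tail still sticks out 22 to 52 mm in front of the hood.
- pusher: Hooked pusher, 100 mm tall, 60 g, at the start hanging inside the large beaker, lip over the rim. Origin at the middle of the blade's lower edge; z up along the blade to the handle, x towards the lip side. Steel blade 14 mm wide (y), 5 mm thick (x), up to z = 58 mm. Black handle 14 mm (x) by 22 mm (y), from z = 56 to 100 mm, centred over the blade.
- pusher_lip (a point): Lower end of the pusher's lip, at x = 16.5, z = 38 mm in the pusher's frame. The lip is a 4 mm bar leaving the blade towards +x, its underside at z = 50 mm, bent down at x = 14.5 to 18.5 mm: the gap of 12 mm between blade and lip takes the rim.
- pusher_handle (a point): Middle of the pusher's handle, 78 mm above the blade's lower edge.
- big_beaker: The large straight-walled glass beaker without a spout, 76 mm across, 90 mm high, wall 3.5 mm, inner floor 5 mm up, 0.3 kg, standing loose. Origin in the middle of its underside, z up. The pusher starts hanging at its +y side and may be hung back anywhere round the rim: its origin is then about 30 mm from the beaker's axis and 40 mm above its underside, its x pointing radially outward.
- beaker_rim (a point): Middle of the large beaker's mouth, at rim height (90 mm above its underside). The rim's outer radius is 38 mm, the inner 34.5 mm.
- beaker_100: Small glass beaker, 53 x 61 x 70 mm, a bystander; origin under its middle.
- petri_dish: Petri dish, 91 mm across, 16 mm high, a bystander; origin under its middle.
- timer: White bench timer, 66 x 62 x 20 mm, a bystander; origin under its middle.
Mind the look-alikes: they are no part of the job. What is shaped like the pusher but pink is not meant.

How it is judged (in metres and radians):
On the way:
1. with the pusher out of the beaker, the carrier's nose has come to the hidden stop (x of carrier_nose in the frame of stop_face above -0.002 m and distance of stop_face from where it was at the start of the episode below 0.005 m and horizontal distance between pusher and beaker_rim above 0.06 m), for 0.2 s.
At the end, for the whole second after the job is handed in: The carrier's nose is within 2 mm of the stop, the stop is within 5 mm of where it was set, and the pusher hangs at rest in the standing large beaker: blade inside the rim, lip outside it, blade edge 34 to 50 mm above the beaker's underside, leaning less than 20 degrees (x of carrier_nose in the frame of stop_face above -0.002 m and distance of stop_face from where it was at the start of the episode below 0.005 m and horizontal distance between pusher and beaker_rim below 0.035 m and horizontal distance between pusher_lip and beaker_rim above 0.035 m and z of pusher in the frame of big_beaker between 0.034 and 0.05 m and angle between pusher's own z axis and vertical below 0.35 rad and linear speed of each of pusher, carrier below 0.02 m/s and angle between big_beaker's own z axis and vertical below 0.1 rad and contact force between pusher and stage below 0.2 N); the robot touches nothing.
It fails at once if the stop is shoved more than 5 mm from where it was set (distance of stop_face from where it was at the start of the episode above 0.005 m).
It fails at once if the gripper or arm touches the carrier (contact force between any of the fingers, the arm and carrier above 0.5 N).
It fails at once if the large beaker is tipped by more than 25 degrees (angle between big_beaker's own z axis and vertical above 0.44 rad).
It fails at once if the small beaker, petri dish or timer is moved more than 30 mm (distance of any of beaker_100, petri_dish, timer from where it was at the start of the episode above 0.03 m).
It also fails if it takes over 64 s, if anything falls off the work surface, if the arm or the gripper's body presses on something with over 40 N, if the wrist force passes 120 N, or if a joint passes its speed limit or range.

## Robot

A 6-joint arm with a two-finger parallel gripper is mounted at the origin on a cart in front of the work surface, level with it; the furniture and walls round the work are solid. World frame = base frame: x ahead of the robot, y to its left, z up, the work surface at z = 0. Lengths are in mm, angles in rad, forces in N, time in s.
With the tool pointing down it reaches from about 350 to 725 mm from the base axis. Payload 6 kg.
Tool frame: the origin (TCP) lies midway between the tips of the shut fingers; the grasp point (between the pads) lies 19 mm behind it (manip.grip_depth is the z of the grasp point in the tool frame, in mm); z points along the fingers, y is the line along which they close (so a half turn about z gives the same grasp; the last joint's range is limited). The gripper opens to 85 mm and grips with 20 to 120 N. Pads are 22 mm wide; open, the fingers measure 114 mm over their backs; the gripper's body (76 mm by 85 mm) begins 54 mm behind the grasp point. The pads swing forward as they close: fully open they stand 13 mm farther back than shut.
Start: joints at [-0.949, 0.04, 0.085, 0, -1.615, -0.334], TCP at [170.315, -575.297, 231.261] pointing down, gripper open.
Joint ranges: [-2.56, 2.56], [-1.29, 2.01], [-1.08, 1.49], [-3.29, 1.98], [-2.81, -0.18], [-2.99, 2.99]. Speed limits (rad/s): [2.57, 2.57, 3.01, 3.14, 3.14, 3.14].

## Interface

Orientations are given as a rotation vector (axis times angle).
In Python, from cell import manip gives the robot as it stands.
- The arm moves only by the tool carry_out, never from a script. Its argument "moves" is a list of rows, each an object with "slide": the shift along the tool's x, y, z normalised to -1 to 1, where 1 is 60 mm, a list of three; "rot": the turn, a rotation vector about the tool's x, y, z normalised to -1 to 1, where 1 is 0.15 rad, a list of three. In form: [{"slide": [tx, ty, tz], "rot": [rx, ry, rz]}, ...]. A call has exactly 5 rows; each row shifts and turns the commanded pose from where the row before left it, along the tool's axes as they then stand; what a row does not reach is not made up. A row lasts 1/8 s, in which the tool goes at most 62.5 mm and 10.7 degrees, less where a joint would pass 70% of its speed; a pose out of reach is approached as far as the arm can. A call with a number of a shift or a turn outside -1 to 1 is refused whole. A call with a gripper value outside its range is refused whole. "gripper" is the opening, from -1 (shut) to 1 (fully open), set as the call begins (left out, the last holds). The fingers move at their own pace and stop on an object; "force" is the grip in N (left out, the last holds). Time passes only in rows, so rows that do not move let the fingers close, or fill a call up. It gives the time, the measured TCP pose, the force, the opening and the grip force at its end, in the units of the state.
- manip.get_obs(): the state, without advancing time (a new reading comes with each control period).
- manip.grab_frame(name): name is "scene" or "top"; returns the picture (420x560x3 uint8, red, green, blue); there is no depth.
- manip.camera_model(name): a dict with "fx", "fy", "cx", "cy" (pixels), "R" (3x3) and "t" (3): a world point X has camera coordinates R X + t. Camera axes: x right, y down, z forward; pixel columns grow to the right and rows downward; lengths in mm; the calibration is good to about 2 mm. A picture is of the moment at which its call begins. camera_model takes no time and is no camera call.
- manip.sign_off(): hands the job in; it is judged then, once.
The state is a dict: "time": time; "q": joint angles; "qd": joint speeds; "joint_torque": joint torques, N m; "position": TCP position; "orientation": TCP orientation; "wrist_force": force on the tool from outside, world axes, zero at the start; "torque": the same for the moment, N m; "finger_gap": finger opening in mm; "finger_force": force on a finger pad.
Only numpy, scipy, OpenCV 4.12 (cv2) and the standard library are available. Lean on these libraries where they do the work, as an engineer would, in place of code of your own. Each camera call takes 0.05 s, during which the arm holds its last target. There are 200 camera calls.

## Working session

There is one attempt and no reset: what is moved stays moved. The work goes in short steps, Python scripts to look and compute and a tool call to move; the robot and the scene stay as the last step left them, time stands still between calls to the robot, and variables do not carry over. Pictures are saved under pics/ and viewed, at most 12 in all, crops included, and the job is handed in when it is done.

Besides the shell and the picture viewer there is one more tool, called after ">>>" as name(argument=value, ...) on one line, values as JSON. carry_out: Moves the arm, as the interface text tells. Scaled input: -1 to 1 covers 60 mm each way for a shift and 0.15 rad each way for a turn. Its arguments: {"type":"object","properties":{"moves":{"type":"array"},"gripper":{"type":"number"},"force":{"type":"number"}},"required":["moves"]}

```bash
mkdir -p pics
cat > h.py <<'E'
import numpy as np, cv2
from cell import manip
def ray(c,u,v):
    m=manip.camera_model(c);R=np.array(m["R"]);t=np.array(m["t"])
    d=R.T@np.array([(u-m["cx"])/m["fx"],(v-m["cy"])/m["fy"],1]);return -R.T@t,d/np.linalg.norm(d)
def onz(c,u,v,z):
    o,d=ray(c,u,v);return (o+d*(z-o[2])/d[2]).round(1)
def tri(p,q):
    o1,d1=ray("scene",*p);o2,d2=ray("top",*q)
    s=np.linalg.lstsq(np.c_[d1,-d2],o2-o1,rcond=None)[0]
    a=o1+s[0]*d1;b=o2+s[1]*d2;return ((a+b)/2).round(1),np.linalg.norm(a-b).round(1)
def proj(c,X):
    m=manip.camera_model(c);p=np.array(m["R"])@np.array(X,float)+np.array(m["t"])
    return (m["fx"]*p[0]/p[2]+m["cx"]).round(1),(m["fy"]*p[1]/p[2]+m["cy"]).round(1)
def snap(c,n):
    f=manip.grab_frame(c);cv2.imwrite(f"pics/{n}.png",f[:,:,::-1]);return f
E
python3 - <<'E'
from h import *
snap("scene","s0");snap("top","t0")
for c in("scene","top"):
    m=manip.camera_model(c);print(c,m["fx"],ray(c,m["cx"],m["cy"]))
o=manip.get_obs();print(o["orientation"],manip.grip_depth,o["time"])
E
```

```text
scene 480.7192756789467 (array([-191.31309133, -550.67512119,  634.62740161]), array([ 0.69604843,  0.51606272, -0.49919521]))
top 461.8656701957315 (array([ 409.27553594,   -7.96742729, 1178.98588758]), array([ 0.11994377, -0.00500442, -0.99276807]))
[ 4.50590779e-01 -3.10870100e+00 -2.51722607e-03] -18.700000000000003 0.1
```

View pics/s0.png

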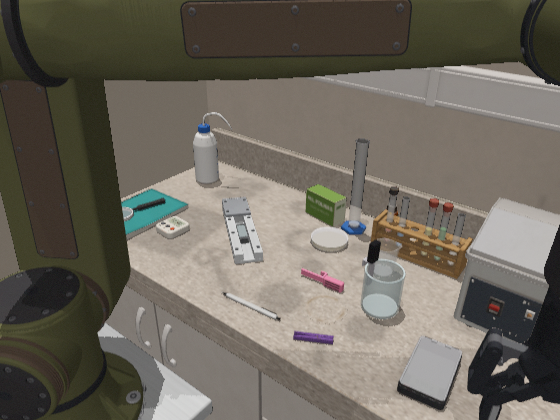

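View pics/t0.png

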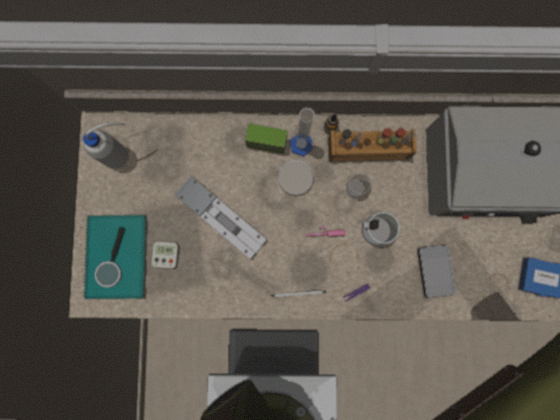

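The large beaker is at scene (383,288) and top (380,230), with the black-handled pusher at scene (374,252) and top (374,225). The pink look-alike lies at top (325,233). The stage is at top (222,218), with its hood at the upper left. I'll confirm this in one enlarged crop.

Run:
```python
import cv2,numpy as np
s=cv2.imread("pics/s0.png");t=cv2.imread("pics/t0.png")
def c(i,x,y,w,h):return cv2.resize(i[y:y+h,x:x+w],(400,300),interpolation=cv2.INTER_CUBIC)
cv2.imwrite("pics/c0.png",np.vstack([np.hstack([c(s,330,225,120,90),c(t,350,205,60,45)]),np.hstack([c(s,190,190,100,75),c(t,172,172,100,90)])]))
```

```text
(no output)
```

View pics/c0.png

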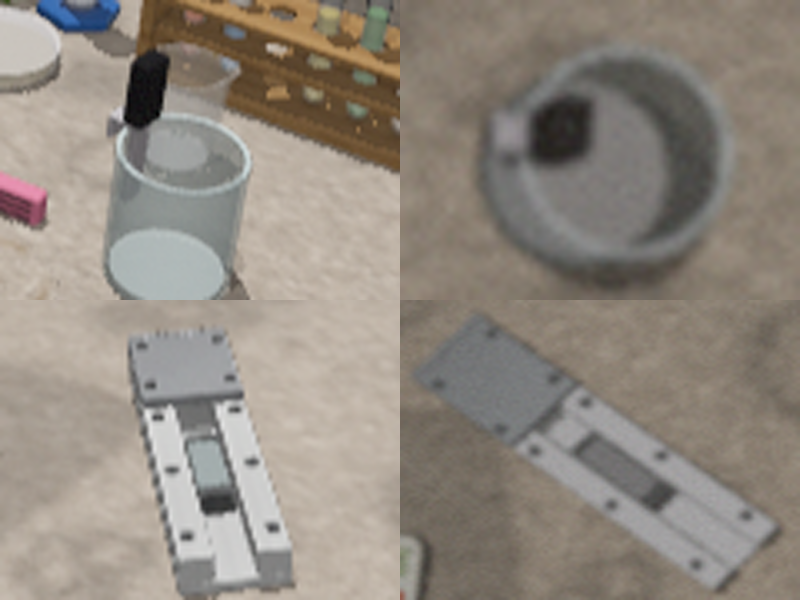

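The black-handled hooked pusher hangs in the beaker: handle at top (374.5,224.5), lip at (366.5,224.5), pointing image-left, which is +y. The carrier's tail is the dark block at about top (238,231). The hood is the grey plate at the upper-left end of the stage.

Run:
```python
from h import *
s=cv2.imread("pics/s0.png");t=cv2.imread("pics/t0.png")
def blob(i,x,y,w,h,th):
    m=(i[y:y+h,x:x+w].max(2)<th).astype(np.uint8);n,l,st,ce=cv2.connectedComponentsWithStats(m)
    k=1+st[1:,4].argmax();return ce[k]+[x,y],st[k]+[x,y,0,0,0]
a=blob(s,360,235,25,35,50);b=blob(t,362,214,25,22,75);print(a,b,tri(a[0],b[0]),"tophandle z130",onz("top",*b[0],135))
print("scene rim",onz("scene",384.6,271.2,90),"top rim",onz("top",382.5,227.8,90))
print("lip tri",tri((364.5,262),(366.5,224.5)))
F=onz("top",258.5,249.1,26);B=onz("top",183.9,185.05,34);M=onz("top",208.25,205.75,34);T=onz("top",238,231.4,22)
print(F,B,M,T)
# scene: scale 4x4, origin 190,190
print("scene mouth",onz("scene",190+192/4,190+103/4,34),"back",onz("scene",190+178/4,190+33/4,34),"tail",onz("scene",190+217/4,190+193/4,22),"front",onz("scene",190+236/4,190+253/4,26))
# subpixel edges of the bright stage in top
m=((t.min(2)>125)).astype(np.uint8);m[:, :180]=0;m[:,275:]=0;m[:180]=0;m[265:]=0
cs,_=cv2.findContours(m,0,2);c=max(cs,key=cv2.contourArea);r=cv2.minAreaRect(c);print(r,cv2.boxPoints(r))
for p in cv2.boxPoints(r):print(onz("top",*p,26))
```

```text
(array([373.48837209, 251.2744186 ]), array([367, 240,  14,  23, 215])) (array([373.65789474, 224.14473684]), array([369, 219,  10,  11,  76])) (array([ 515.3, -232.6,  119.3]), np.float64(0.3)) tophandle z130 [ 513.8 -229.4  135. ]
scene rim [ 509.4 -262.9   90. ] top rim [ 509.8 -259.8   90. ]
lip tri (array([ 515.8, -219.7,   88.6]), np.float64(6.0))
[459.7  35.7  26. ] [618.3 225.   34. ] [566.4 162.5  34. ] [503.8  87.9  22. ]
scene mouth [557.3 156.1  34. ] back [618.9 224.7  34. ] tail [504.7  88.9  22. ] front [461.4  36.2  26. ]
((232.89810180664062, 228.13560485839844), (65.78067016601562, 26.337234497070312), 39.93638610839844) [[199.22577 217.11923]
 [216.1326  196.92496]
 [266.57043 239.15198]
 [249.6636  259.34625]]
[538.5 185.5  26. ]
[590.2 144.4  26. ]
[484.7  15.9  26. ]
[434.1  57.3  26. ]
```

>>> carry_out(moves=[{"slide": [-0.71,0.39,0.05],"rot": [0,0,0]},{"slide": [-0.71,0.39,0.05],"rot": [0,0,0]},{"slide": [-0.71,0.39,0.05],"rot": [0,0,0]},{"slide": [-0.71,0.39,0.05],"rot": [0,0,0]},{"slide": [-0.71,0.39,0.05],"rot": [0,0,0]}], gripper=1, force=60)

```text
time: 0.72
position: [342.2, -401.2, 215.8]
orientation: [0.451, -3.109, -0.001]
wrist_force: [0.6, -0.7, 0.2]
finger_gap: 85.2
finger_force: 0.0
```

>>> carry_out(moves=[{"slide": [-0.71,0.39,0.05],"rot": [0,0,0]},{"slide": [-0.71,0.39,0.05],"rot": [0,0,0]},{"slide": [-0.71,0.39,0.05],"rot": [0,0,0]},{"slide": [-0.71,0.39,0.05],"rot": [0,0,0]},{"slide": [-0.71,0.39,0.05],"rot": [0,0,0]}])

```text
time: 1.35
position: [513.2, -228.6, 200.8]
orientation: [0.451, -3.109, -0.001]
wrist_force: [-0.0, -0.9, -0.7]
finger_gap: 85.5
finger_force: 0.0
```

```bash
cat >> h.py <<'E'
from scipy.spatial.transform import Rotation as Ro
def go(p,yaw):
    "remaining move: turn (rot z units of .15) and shift in tool axes AFTER the turn and before, units of 60mm"
    o=manip.get_obs();R=Ro.from_rotvec(o["orientation"]).as_matrix();d=np.array(p)-o["position"]
    y0=np.degrees(np.arctan2(R[1,1],R[0,1]));dy=(yaw-y0+180)%360-180
    tz=R[:,2];tilt=(R.T@np.cross(tz,[0,0,-1])/.15).round(3)
    R2=R@Ro.from_rotvec([0,0,-np.radians(dy)]).as_matrix()
    print("t",round(o["time"],2),"pos",np.round(o["position"],1),"yaw",y0.round(1),"tilt fix",tilt,"q",np.round(o["q"],2))
    print("F",np.round(o["wrist_force"],2),"gap",round(o["finger_gap"],1),"ff",round(o["finger_force"],1) if np.isscalar(o["finger_force"]) else o["finger_force"])
    print("d",d.round(1),"rotz units",round(-np.radians(dy)/.15,2),"before",(R.T@d/60).round(3),"after",(R2.T@d/60).round(3))
E
python3 -c "
from h import *
go([514.5,-231.5,103],86)
print(onz('top',366.5,224.5,92),onz('top',374,224.3,140))"
```

```text
t 1.35 pos [ 513.2 -228.6  200.8] yaw 106.5 tilt fix [ 0.003 -0.003  0.   ] q [-0.06 -0.06 -0.07 -0.   -1.56 -1.22]
F [-0.   -0.9  -0.67] gap 85.5 ff 0.0
d [  1.3  -2.9 -97.8] rotz units 2.39 before [-0.008 -0.054  1.631] after [-0.026 -0.048  1.631]
[ 517.1 -221.5   92. ] [ 513.  -229.1  140. ]
```

>>> carry_out(moves=[{"slide": [0,0,0.2],"rot": [0,0,0.95]},{"slide": [0,0,0.3],"rot": [0,0,0.95]},{"slide": [0,0,0.3],"rot": [0,0,0.95]},{"slide": [-0.02,-0.04,0.4],"rot": [0,0,0]},{"slide": [0,0,0.4],"rot": [0,0,0]}])

```text
time: 1.98
position: [513.0, -232.5, 104.1]
orientation: [-0.219, -3.133, -0.001]
wrist_force: [-0.7, -0.6, -0.7]
finger_gap: 85.3
finger_force: 0.0
```

>>> carry_out(moves=[{"slide": [0,0,0],"rot": [0,0,0]},{"slide": [0,0,0],"rot": [0,0,0]},{"slide": [0,0,0],"rot": [0,0,0]},{"slide": [0,0,0],"rot": [0,0,0]},{"slide": [0,0,0],"rot": [0,0,0]}], gripper=-0.4)

```text
time: 2.6
position: [513.4, -232.5, 105.7]
orientation: [0.219, 3.133, 0.0]
wrist_force: [-0.2, 0.9, 0.4]
finger_gap: 25.6
finger_force: 0.0
```

```bash
python3 -c "
from h import *
go([514,-231,103],82)
a=snap('scene','s1');b=snap('top','t1')
a=cv2.resize(a[220:320,330:450],(480,400),interpolation=2);b=cv2.resize(b[195:255,345:410],(320,400),fx=0,fy=0,interpolation=2)
cv2.imwrite('pics/c1.png',np.hstack([a,b])[:,:,::-1])"
```

```text
t 2.6 pos [ 513.4 -232.5  105.7] yaw 82.0 tilt fix [ 0.001  0.003 -0.   ] q [-0.07 -0.04 -0.22 -0.   -1.39 -1.64]
F [-0.19  0.93  0.38] gap 25.6 ff 0.0
d [ 0.6  1.5 -2.7] rotz units -0.0 before [-0.007  0.027  0.044] after [-0.007  0.027  0.044]
```

View pics/c1.png

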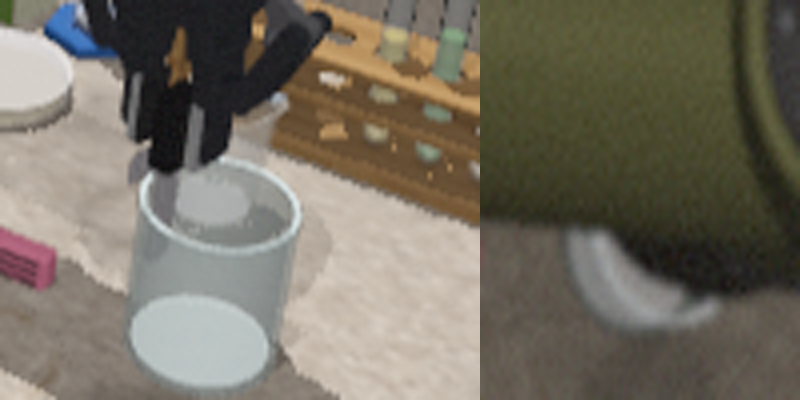

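The handle sits between the two pads (scene crop x 135–195) with the pusher still hanging. I'll close on it and lift.

>>> carry_out(moves=[{"slide": [0,0,0],"rot": [0,0,0]},{"slide": [0,0,0],"rot": [0,0,0]},{"slide": [0,0,0],"rot": [0,0,0]},{"slide": [0,0,0],"rot": [0,0,0]},{"slide": [0,0,0],"rot": [0,0,0]}], gripper=-1)

```text
time: 3.32
position: [513.3, -232.6, 105.4]
orientation: [0.219, 3.134, -0.0]
wrist_force: [-0.4, -0.2, 0.8]
finger_gap: 13.6
finger_force: 58.5
```

>>> carry_out(moves=[{"slide": [0,0,-0.15],"rot": [0,0,0]},{"slide": [0,0,-0.3],"rot": [0,0,0]},{"slide": [0,0,-0.4],"rot": [0,0,0]},{"slide": [0,0,-0.4],"rot": [0,0,0]},{"slide": [0,0,-0.3],"rot": [0,0,0]}])

```text
time: 3.95
position: [513.6, -232.7, 200.8]
orientation: [0.219, 3.132, -0.0]
wrist_force: [0.8, -0.5, -0.4]
finger_gap: 13.1
finger_force: 58.3
```

```bash
python3 -c "
from h import *
go([475,53,180],50.4)
a=snap('scene','s2')
a=a[130:310,330:450];cv2.imwrite('pics/c2.png',cv2.resize(a,(400,600),interpolation=2)[:,:,::-1])
print(proj('scene',manip.get_obs()['position']))"
```

```text
t 3.95 pos [ 513.6 -232.7  200.8] yaw 82.0 tilt fix [-0.001  0.014  0.   ] q [-0.07 -0.06 -0.07  0.   -1.56 -1.64]
F [ 0.81 -0.54 -0.37] gap 13.1 ff 58.3
d [-38.6 285.7 -20.8] rotz units 3.68 before [1.301 4.626 0.342] after [3.531 3.258 0.342]
(np.float64(378.7), np.float64(213.4))
```

View pics/c2.png

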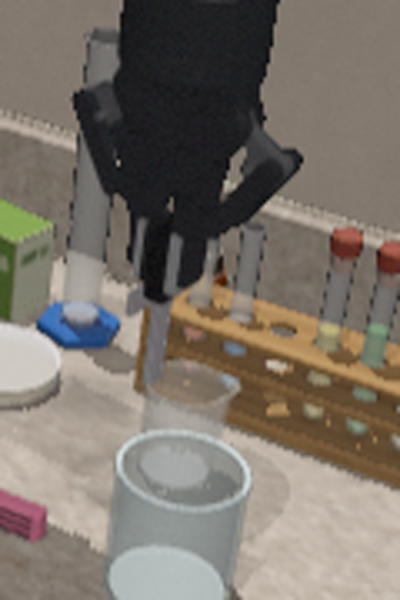

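>>> carry_out(moves=[{"slide": [0.19,0.81,0],"rot": [0,0,0]},{"slide": [0.19,0.81,0],"rot": [0,0,0]},{"slide": [0.19,0.81,0],"rot": [0,0,0]},{"slide": [0.19,0.81,0],"rot": [0,0,0]},{"slide": [0.19,0.81,0],"rot": [0,0,0]}])

```text
time: 4.62
position: [490.2, 17.6, 198.4]
orientation: [0.219, 3.134, 0.001]
wrist_force: [1.0, -0.2, -0.6]
finger_gap: 13.4
finger_force: 58.6
```

>>> carry_out(moves=[{"slide": [0.19,0.81,0],"rot": [0,0,0]},{"slide": [0,0,0],"rot": [0,0,0.92]},{"slide": [0,0,0],"rot": [0,0,0.92]},{"slide": [0,0,0],"rot": [0,0,0.92]},{"slide": [0,0,0],"rot": [0,0,0.92]}])

```text
time: 5.25
position: [485.9, 65.8, 198.2]
orientation: [-1.071, -2.953, 0.0]
wrist_force: [-0.5, -0.5, -0.3]
finger_gap: 13.7
finger_force: 58.6
```

```bash
python3 -c "
from h import *
print('blade tip before',onz('scene',375,244,136))
go([485.7,67.1,130],50.4)
p=manip.get_obs()['position'];print(proj('scene',p),proj('scene',p-[0,0,65]))
a=snap('scene','s3');u=int(proj('scene',p)[0]);v=int(proj('scene',p-[0,0,65])[1])
print(u-60,v-60)
cv2.imwrite('pics/c3.png',cv2.resize(a[v-60:v+60,u-60:u+60],(600,600),interpolation=2)[:,:,::-1])"
```

```text
blade tip before [ 515.6 -233.4  136. ]
t 5.25 pos [485.9  65.8 198.2] yaw 50.1 tilt fix [-0.002 -0.003  0.   ] q [ 0.55 -0.26 -0.25 -0.   -1.58 -2.81]
F [-0.51 -0.49 -0.33] gap 13.7 ff 58.6
d [ -0.2   1.3 -68.2] rotz units -0.03 before [0.016 0.014 1.136] after [0.016 0.014 1.136]
(np.float64(244.6), np.float64(175.2)) (np.float64(245.3), np.float64(202.4))
184 142
```

View pics/c3.png

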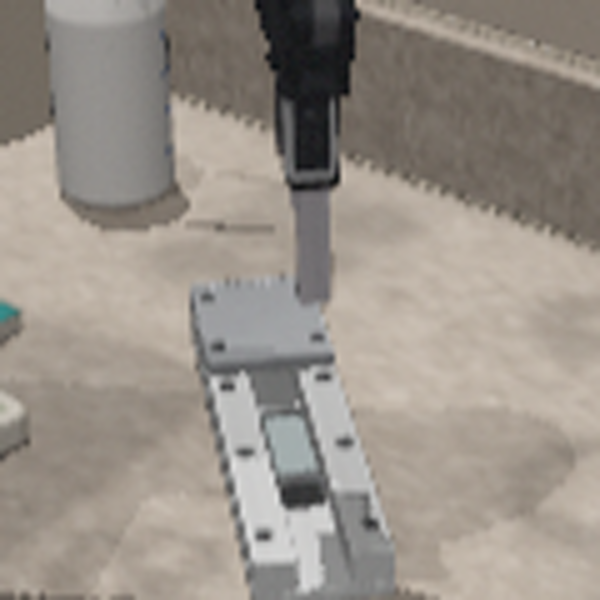

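The blade tip is at scene (246.6,202), about 2 mm towards tool −x from the TCP and 65 mm below it. I'll correct that and go down to just above the walls.

>>> carry_out(moves=[{"slide": [0.04,0,0.4],"rot": [0,0,0]},{"slide": [0,0,0.4],"rot": [0,0,0]},{"slide": [0,0,0.5],"rot": [0,0,0]},{"slide": [0,0,0.4],"rot": [0,0,0]},{"slide": [0,0,0],"rot": [0,0,0]}])

```text
time: 5.92
position: [483.0, 66.8, 94.4]
orientation: [-1.062, -2.953, 0.004]
wrist_force: [-0.4, 0.6, -0.5]
finger_gap: 13.1
finger_force: 58.6
```

```bash
python3 -c "
from h import *
go([484.5,68.5,78],50.4)
a=snap('scene','s4');b=snap('top','t4')
a=cv2.resize(a[180:280,190:290],(600,600),interpolation=2);b=cv2.resize(b[172:262,180:270],(200,200))
a[:200,:200]=b
cv2.imwrite('pics/c4.png',a[:,:,::-1])"
```

```text
t 5.92 pos [483.   66.8  94.4] yaw 50.5 tilt fix [-0.024 -0.013 -0.   ] q [ 0.55 -0.24 -0.42 -0.   -1.39 -2.81]
F [-0.37  0.56 -0.5 ] gap 13.1 ff 58.6
d [  1.5   1.7 -16.4] rotz units 0.01 before [-0.001  0.039  0.273] after [-0.001  0.039  0.273]
```

View pics/c4.png

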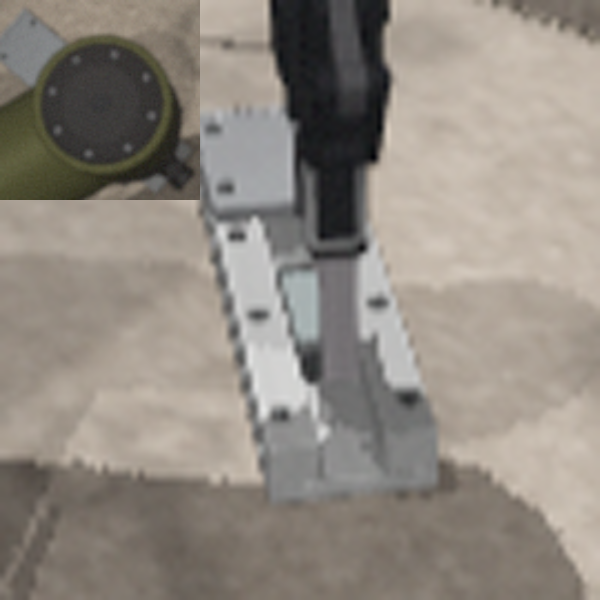

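The blade tip is at scene crop (340,380), centred between the channel walls behind the carrier's tail. I'll lower it into the channel.

>>> carry_out(moves=[{"slide": [0,0,0.09],"rot": [0,0,0]},{"slide": [0,0,0.09],"rot": [0,0,0]},{"slide": [0,0,0.09],"rot": [0,0,0]},{"slide": [0,0,0],"rot": [0,0,0]},{"slide": [0,0,0],"rot": [0,0,0]}])

```text
time: 6.65
position: [484.3, 67.3, 80.2]
orientation: [1.065, 2.956, 0.0]
wrist_force: [0.3, -0.2, -0.3]
finger_gap: 13.5
finger_force: 58.6
```

```bash
python3 -c "
from h import *
print(onz('scene',246.7,243.3,29.5))
u=np.array([.637,.7705]);n=np.array([-.7705,.637]);O=np.array([564.8,163.8])
go([484.5,68.5,78],50.4)
d=manip.get_obs()['position'][:2]-O;print('stage x,y of TCP',d@u,d@n)"
```

```text
[484.   62.8  29.5]
t 6.65 pos [484.3  67.3  80.2] yaw 50.4 tilt fix [ 0.001  0.001 -0.   ] q [ 0.55 -0.23 -0.44  0.   -1.36 -2.81]
F [ 0.34 -0.15 -0.31] gap 13.5 ff 58.6
d [ 0.2  1.2 -2.2] rotz units -0.0 before [0.011 0.017 0.037] after [0.011 0.017 0.037]
stage x,y of TCP -125.62717698817576 0.5093962227082589
```

>>> carry_out(moves=[{"slide": [0,0,0.04],"rot": [0,0,0]},{"slide": [0,0.12,0],"rot": [0,0,0]},{"slide": [0,0.12,0],"rot": [0,0,0]},{"slide": [0,0.1,0],"rot": [0,0,0]},{"slide": [0,0,0],"rot": [0,0,0]}])

```text
time: 7.28
position: [497.5, 83.3, 77.6]
orientation: [-1.064, -2.955, 0.0]
wrist_force: [-0.1, -0.1, -0.4]
finger_gap: 13.2
finger_force: 58.6
```

>>> carry_out(moves=[{"slide": [0,0.08,0],"rot": [0,0,0]},{"slide": [0,0.08,0],"rot": [0,0,0]},{"slide": [0,0.08,0],"rot": [0,0,0]},{"slide": [0,0.08,0],"rot": [0,0,0]},{"slide": [0,0.08,0],"rot": [0,0,0]}])

```text
time: 7.9
position: [512.8, 101.7, 77.7]
orientation: [-1.065, -2.956, -0.0]
wrist_force: [-0.7, -0.5, -0.5]
finger_gap: 13.4
finger_force: 58.6
```

```bash
cat >> h.py <<'E'
U=np.array([.637,.7705]);N=np.array([-.7705,.637]);O=np.array([564.8,163.8])
def st(k=6):
    F=[]
    for i in range(k):
        manip.grab_frame("scene") if k>1 else 0
        o=manip.get_obs();F.append(o["wrist_force"])
    F=np.mean(F,0);d=o["position"][:2]-O
    print("t",round(o["time"],2),"stage xy",(d@U).round(1),(d@N).round(1),"z",round(o["position"][2],1),"F along,across,z",(F[:2]@U).round(2),(F[:2]@N).round(2),F[2].round(2),"gap",round(o["finger_gap"],1))
E
python3 -c "
from h import *
st()
a=manip.grab_frame('scene');cv2.imwrite('pics/c5.png',cv2.resize(a[180:280,190:290],(600,600),interpolation=2)[:,:,::-1])"
```

```text
t 8.2 stage xy -81.3 0.6 z 77.7 F along,across,z -0.28 0.06 -0.68 gap 13.2
```

View pics/c5.png

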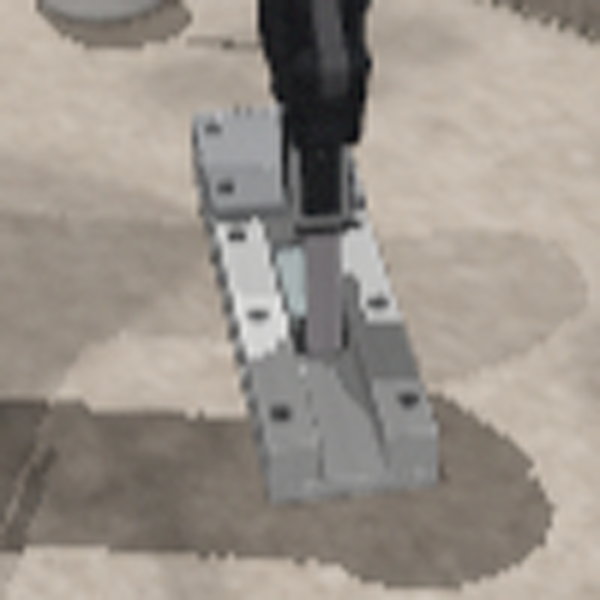

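The blade (crop 322,350) is in the channel, against the dark tail and pushing it. I'll go on gently towards x = −60.

>>> carry_out(moves=[{"slide": [0,0.07,0],"rot": [0,0,0]},{"slide": [0,0.07,0],"rot": [0,0,0]},{"slide": [0,0.07,0],"rot": [0,0,0]},{"slide": [0,0.07,0],"rot": [0,0,0]},{"slide": [0,0.07,0],"rot": [0,0,0]}])

```text
time: 8.88
position: [526.1, 117.9, 77.7]
orientation: [-1.065, -2.955, 0.0]
wrist_force: [-0.2, -0.4, -0.1]
finger_gap: 13.4
finger_force: 58.7
```

```bash
python3 -c "
from h import *
st()"
```

```text
t 9.18 stage xy -60.3 0.5 z 77.7 F along,across,z 0.25 0.2 -0.59 gap 12.8
```

>>> carry_out(moves=[{"slide": [0,0.012,0],"rot": [0,0,0]},{"slide": [0,0.012,0],"rot": [0,0,0]},{"slide": [0,0.012,0],"rot": [0,0,0]},{"slide": [0,0.012,0],"rot": [0,0,0]},{"slide": [0,0.012,0],"rot": [0,0,0]}])

```text
time: 9.8
position: [528.3, 120.4, 77.7]
orientation: [-1.065, -2.956, 0.0]
wrist_force: [0.8, -0.4, -0.8]
finger_gap: 13.6
finger_force: 58.7
```

```bash
python3 -c "
from h import *
st()"
```

```text
t 10.1 stage xy -56.6 0.6 z 77.7 F along,across,z 0.18 0.25 -0.88 gap 13.3
```

>>> carry_out(moves=[{"slide": [0,0.01,0],"rot": [0,0,0]},{"slide": [0,0.01,0],"rot": [0,0,0]},{"slide": [0,0.01,0],"rot": [0,0,0]},{"slide": [0,0.01,0],"rot": [0,0,0]},{"slide": [0,0.01,0],"rot": [0,0,0]}])

```text
time: 10.72
position: [530.2, 122.7, 77.7]
orientation: [-1.065, -2.956, -0.0]
wrist_force: [-0.7, -0.4, -0.8]
finger_gap: 12.9
finger_force: 58.7
```

```bash
python3 -c "
from h import *
st()"
```

```text
t 11.03 stage xy -53.6 0.5 z 77.7 F along,across,z -0.09 -0.22 -0.39 gap 13.1
```

>>> carry_out(moves=[{"slide": [0,0.01,0],"rot": [0,0,0]},{"slide": [0,0.01,0],"rot": [0,0,0]},{"slide": [0,0.01,0],"rot": [0,0,0]},{"slide": [0,0.01,0],"rot": [0,0,0]},{"slide": [0,0.01,0],"rot": [0,0,0]}])

```text
time: 11.65
position: [532.1, 125.1, 77.7]
orientation: [-1.065, -2.956, -0.0]
wrist_force: [-0.6, 0.2, -1.3]
finger_gap: 12.8
finger_force: 58.7
```

```bash
python3 -c "
from h import *
st()"
```

```text
t 11.95 stage xy -50.6 0.5 z 77.7 F along,across,z -0.23 -0.2 -0.62 gap 12.9
```

>>> carry_out(moves=[{"slide": [0,0.01,0],"rot": [0,0,0]},{"slide": [0,0.01,0],"rot": [0,0,0]},{"slide": [0,0.01,0],"rot": [0,0,0]},{"slide": [0,0.01,0],"rot": [0,0,0]},{"slide": [0,0.01,0],"rot": [0,0,0]}])

```text
time: 12.58
position: [534.0, 127.4, 77.7]
orientation: [-1.065, -2.956, -0.0]
wrist_force: [-0.5, 0.3, 0.1]
finger_gap: 13.4
finger_force: 58.7
```

```bash
python3 -c "
from h import *
st()"
```

```text
t 12.88 stage xy -47.6 0.5 z 77.7 F along,across,z -0.12 -0.05 -0.18 gap 13.6
```

>>> carry_out(moves=[{"slide": [0,0.01,0],"rot": [0,0,0]},{"slide": [0,0.01,0],"rot": [0,0,0]},{"slide": [0,0.01,0],"rot": [0,0,0]},{"slide": [0,0.01,0],"rot": [0,0,0]},{"slide": [0,0.01,0],"rot": [0,0,0]}])

```text
time: 13.5
position: [536.0, 129.7, 77.7]
orientation: [-1.065, -2.956, -0.0]
wrist_force: [-0.2, -0.3, -0.7]
finger_gap: 13.6
finger_force: 58.7
```

```bash
python3 -c "
from h import *
st()"
```

```text
t 13.8 stage xy -44.6 0.6 z 77.7 F along,across,z -0.08 -0.0 -0.52 gap 13.3
```

>>> carry_out(moves=[{"slide": [0,0.01,0],"rot": [0,0,0]},{"slide": [0,0.01,0],"rot": [0,0,0]},{"slide": [0,0.01,0],"rot": [0,0,0]},{"slide": [0,0.01,0],"rot": [0,0,0]},{"slide": [0,0.01,0],"rot": [0,0,0]}])

```text
time: 14.42
position: [537.9, 132.0, 77.7]
orientation: [-1.065, -2.956, -0.0]
wrist_force: [0.1, -0.3, 0.4]
finger_gap: 13.2
finger_force: 58.7
```

```bash
python3 -c "
from h import *
st()"
```

```text
t 14.72 stage xy -41.6 0.5 z 77.7 F along,across,z 0.41 -0.15 -0.71 gap 13.4
```

>>> carry_out(moves=[{"slide": [0,0.01,0],"rot": [0,0,0]},{"slide": [0,0.01,0],"rot": [0,0,0]},{"slide": [0,0.01,0],"rot": [0,0,0]},{"slide": [0,0.01,0],"rot": [0,0,0]},{"slide": [0,0.01,0],"rot": [0,0,0]}])

```text
time: 15.35
position: [539.8, 134.3, 77.7]
orientation: [-1.065, -2.955, -0.0]
wrist_force: [-0.5, -0.4, -0.9]
finger_gap: 13.4
finger_force: 58.7
```

```bash
python3 -c "
from h import *
st()"
```

```text
t 15.65 stage xy -38.6 0.5 z 77.7 F along,across,z -0.41 0.32 -0.44 gap 13.1
```

>>> carry_out(moves=[{"slide": [0,0.01,0],"rot": [0,0,0]},{"slide": [0,0.01,0],"rot": [0,0,0]},{"slide": [0,0.01,0],"rot": [0,0,0]},{"slide": [0,0.01,0],"rot": [0,0,0]},{"slide": [0,0.01,0],"rot": [0,0,0]}])

```text
time: 16.27
position: [541.4, 136.2, 77.7]
orientation: [-1.065, -2.955, 0.002]
wrist_force: [-2.6, -2.3, 1.9]
finger_gap: 13.1
finger_force: 58.9
```

```bash
python3 -c "
from h import *
st()"
```

```text
t 16.57 stage xy -36.2 0.5 z 77.7 F along,across,z -3.37 0.27 0.99 gap 13.2
```

The force along the channel rose to −3.4 N and holds, below the 4.5 N slip force, so the nose has met the stop. I'll back off, lift and return.

>>> carry_out(moves=[{"slide": [0,-0.04,0],"rot": [0,0,0]},{"slide": [0,-0.16,0],"rot": [0,0,0]},{"slide": [0,-0.2,0],"rot": [0,0,0]},{"slide": [0,0,0],"rot": [0,0,0]},{"slide": [0,0,-0.3],"rot": [0,0,0]}])

```text
time: 17.2
position: [525.5, 117.7, 95.1]
orientation: [-1.065, -2.954, 0.002]
wrist_force: [0.5, 0.0, -0.8]
finger_gap: 13.5
finger_force: 58.6
```

>>> carry_out(moves=[{"slide": [0,0,-0.6],"rot": [0,0,0]},{"slide": [0,0,-0.6],"rot": [0,0,0]},{"slide": [0,0,-0.6],"rot": [0,0,0]},{"slide": [0,0,0],"rot": [0,0,-0.92]},{"slide": [0,0,0],"rot": [0,0,-0.92]}])

```text
time: 17.82
position: [526.9, 118.4, 205.9]
orientation: [0.641, 3.074, 0.003]
wrist_force: [-0.5, -0.3, -0.7]
finger_gap: 13.5
finger_force: 58.7
```

>>> carry_out(moves=[{"slide": [0,0,0],"rot": [0,0,-0.92]},{"slide": [0,0,0],"rot": [0,0,-0.92]},{"slide": [0,0,0],"rot": [0,0,0]},{"slide": [0,0,0],"rot": [0,0,0]},{"slide": [0,0,0],"rot": [0,0,0]}])

```text
time: 18.45
position: [526.4, 118.1, 204.0]
orientation: [0.222, 3.134, 0.0]
wrist_force: [-0.2, -1.2, 0.7]
finger_gap: 13.4
finger_force: 58.7
```

```bash
python3 -c "
from h import *
go([513.5,-232.6,200],82)
a=snap('scene','s6');b=snap('top','t6')
# ring comparison of beaker before/after lift in scene and top
for n in ('s2','t0'):
    i=cv2.imread(f'pics/{n}.png');j=cv2.imread('pics/'+n[0]+'6.png')
    x,y,w,h=(355,255,60,65) if n[0]=='s' else (355,205,55,50)
    A=np.float32(cv2.cvtColor(i[y:y+h,x:x+w],6));B=np.float32(cv2.cvtColor(j[y:y+h,x:x+w],6))
    print(n,cv2.phaseCorrelate(A,B,cv2.createHanningWindow((w,h),cv2.CV_32F)))
a=cv2.resize(a[250:320,350:420],(400,400),interpolation=2);b2=cv2.resize(b[205:255,355:405],(400,400),interpolation=2)
cv2.imwrite('pics/c6.png',np.hstack([a,b2])[:,:,::-1])
"
```

```text
t 18.45 pos [526.4 118.1 204. ] yaw 81.9 tilt fix [0.001 0.001 0.   ] q [ 0.59 -0.12 -0.12 -0.   -1.57 -2.31]
F [-0.19 -1.23  0.66] gap 13.4 ff 58.7
d [ -12.9 -350.7   -4. ] rotz units -0.01 before [-0.609 -5.817  0.065] after [-0.6   -5.818  0.065]
s2 ((0.08874397015226876, -0.10475936513603301), 0.8875586282323908)
t0 ((0.6126347430096288, 0.09171333535175918), 0.47911805454889933)
```

View pics/c6.png

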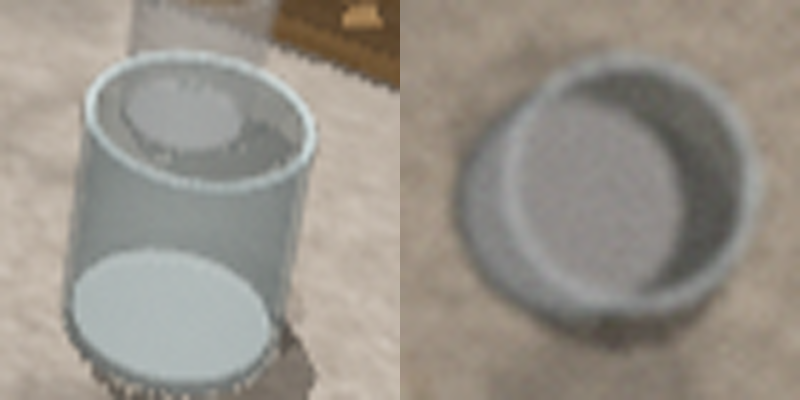

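The beaker has not moved and is empty; its rim centre is at top (384,227.8). I'll go back to just above the old hanging place, 2 mm further in.

>>> carry_out(moves=[{"slide": [-0.09,-0.83,0],"rot": [0,0,0]},{"slide": [-0.09,-0.83,0],"rot": [0,0,0]},{"slide": [-0.09,-0.83,0],"rot": [0,0,0]},{"slide": [-0.09,-0.83,0],"rot": [0,0,0]},{"slide": [-0.08,-0.84,0],"rot": [0,0,0]}])

```text
time: 19.18
position: [517.5, -134.3, 203.8]
orientation: [0.22, 3.134, 0.0]
wrist_force: [0.3, 1.5, -0.0]
finger_gap: 13.3
finger_force: 58.8
```

>>> carry_out(moves=[{"slide": [-0.08,-0.84,0],"rot": [0,0,0]},{"slide": [-0.08,-0.85,0],"rot": [0,0,0]},{"slide": [0,0,0],"rot": [0,0,0]},{"slide": [0,0,0],"rot": [0,0,0]},{"slide": [0,0,0],"rot": [0,0,0]}])

```text
time: 19.8
position: [513.4, -233.6, 203.8]
orientation: [0.218, 3.134, 0.0]
wrist_force: [0.5, 0.7, -0.5]
finger_gap: 13.1
finger_force: 58.9
```

```bash
python3 -c "
from h import *
go([513.1,-234.6,108],82)
print(onz('scene',385,271,90),onz('top',384,227.75,90))"
```

```text
t 19.8 pos [ 513.4 -233.6  203.8] yaw 82.1 tilt fix [ 0.001  0.001 -0.   ] q [-0.07 -0.06 -0.06 -0.   -1.57 -1.64]
F [ 0.48  0.74 -0.49] gap 13.1 ff 58.9
d [ -0.3  -1.  -95.8] rotz units 0.01 before [ 0.002 -0.017  1.596] after [ 0.002 -0.017  1.596]
[ 510.5 -263.2   90. ] [ 510.  -263.3   90. ]
```

>>> carry_out(moves=[{"slide": [0,-0.017,0.4],"rot": [0,0,0]},{"slide": [0,0,0.3],"rot": [0,0,0]},{"slide": [0,0,0.2],"rot": [0,0,0]},{"slide": [0,0,0.15],"rot": [0,0,0]},{"slide": [0,0,0.15],"rot": [0,0,0]}])

```text
time: 20.42
position: [513.2, -235.5, 131.6]
orientation: [0.219, 3.133, -0.0]
wrist_force: [0.9, -0.2, -0.5]
finger_gap: 13.1
finger_force: 58.9
```

>>> carry_out(moves=[{"slide": [0,0,0.12],"rot": [0,0,0]},{"slide": [0,0,0.12],"rot": [0,0,0]},{"slide": [0,0,0.12],"rot": [0,0,0]},{"slide": [0,0,0.04],"rot": [0,0,0]},{"slide": [0,0,0.02],"rot": [0,0,0]}])

```text
time: 21.05
position: [513.0, -235.6, 106.5]
orientation: [0.219, 3.134, -0.0]
wrist_force: [0.1, 0.6, -0.1]
finger_gap: 13.0
finger_force: 58.9
```

```bash
python3 -c "
from h import *
st(4);go([513.1,-234.6,106],82)
a=snap('scene','s7')
cv2.imwrite('pics/c7.png',cv2.resize(a[220:320,330:450],(720,600),interpolation=2)[:,:,::-1])"
```

```text
t 21.25 stage xy -340.6 -214.6 z 106.8 F along,across,z -0.09 0.24 -0.32 gap 13.5
t 21.25 pos [ 513.1 -235.6  106.8] yaw 82.0 tilt fix [-0.     0.003 -0.   ] q [-0.07 -0.03 -0.22  0.   -1.39 -1.64]
F [ 0.19  0.35 -0.43] gap 13.5 ff 58.9
d [ 0.   1.  -0.8] rotz units -0.0 before [0.002 0.016 0.013] after [0.002 0.016 0.013]
```

View pics/c7.png

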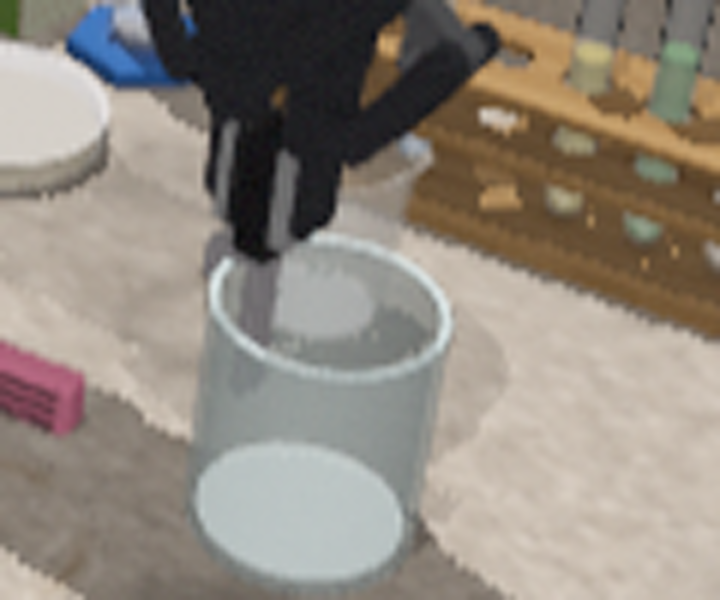

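The blade is inside the rim and the lip is outside it, at crop (215,255). I'll lower about 1 mm and release.

>>> carry_out(moves=[{"slide": [0,0,0.01],"rot": [0,0,0]},{"slide": [0,0,0.01],"rot": [0,0,0]},{"slide": [0,0,0],"rot": [0,0,0]},{"slide": [0,0,0],"rot": [0,0,0]},{"slide": [0,0,0],"rot": [0,0,0]}])

```text
time: 21.92
position: [513.0, -235.5, 105.4]
orientation: [0.219, 3.134, -0.0]
wrist_force: [0.7, -1.2, 1.0]
finger_gap: 13.1
finger_force: 59.1
```

>>> carry_out(moves=[{"slide": [0,0,0],"rot": [0,0,0]},{"slide": [0,0,0],"rot": [0,0,0]},{"slide": [0,0,0],"rot": [0,0,0]},{"slide": [0,0,0],"rot": [0,0,0]},{"slide": [0,0,0],"rot": [0,0,0]}], gripper=0.3)

```text
time: 22.55
position: [513.0, -235.5, 105.3]
orientation: [-0.219, -3.134, -0.0]
wrist_force: [-0.7, -0.7, 0.6]
finger_gap: 55.6
finger_force: 0.0
```

>>> carry_out(moves=[{"slide": [0,0,-0.2],"rot": [0,0,0]},{"slide": [0,0,-0.4],"rot": [0,0,0]},{"slide": [0,0,-0.5],"rot": [0,0,0]},{"slide": [0,0,-0.6],"rot": [0,0,0]},{"slide": [0,0,-0.6],"rot": [0,0,0]}])

```text
time: 23.18
position: [512.9, -235.6, 245.5]
orientation: [0.219, 3.133, -0.0]
wrist_force: [0.1, 0.5, 0.1]
finger_gap: 55.4
finger_force: 0.0
```

```bash
python3 -c "
from h import *
a=snap('scene','s8')
x=cv2.resize(a[220:320,330:430],(400,400),interpolation=2);y=cv2.resize(a[180:280,190:290],(400,400),interpolation=2)
cv2.imwrite('pics/c8.png',np.hstack([x,y])[:,:,::-1]);print(manip.get_obs()['time'])"
```

```text
23.225
```

View pics/c8.png

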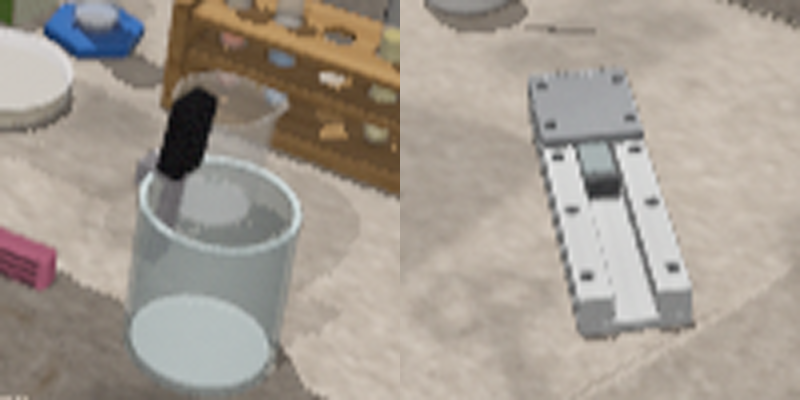

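The carrier's tail sticks out of the hood and the pusher hangs on the rim, leaning inward a little. I'll move the arm clear and measure the lean once it has settled.

>>> carry_out(moves=[{"slide": [0.3,-0.8,-0.3],"rot": [0,0,0]},{"slide": [0.3,-0.8,0],"rot": [0,0,0]},{"slide": [0.3,-0.8,0],"rot": [0,0,0]},{"slide": [0.3,-0.8,0],"rot": [0,0,0]},{"slide": [0,0,0],"rot": [0,0,0]}])

```text
time: 23.85
position: [413.0, -418.1, 261.7]
orientation: [-0.226, -3.133, 0.001]
wrist_force: [-0.2, 0.3, -0.9]
finger_gap: 55.8
finger_force: 0.0
```

Run:
```python
from h import *
for k in (0,9):
    s=snap('scene',f's{9+k}');t=snap('top',f't{9+k}')
    def blob(i,x,y,w,h,th):
        m=(i[y:y+h,x:x+w].max(2)<th).astype(np.uint8);n,l,st,ce=cv2.connectedComponentsWithStats(m)
        j=1+st[1:,4].argmax();P=np.argwhere(l==j)[:,::-1]+[x,y];c,v=cv2.PCACompute(P.astype(np.float32),None)
        return c[0],v[0],st[j]
    a=blob(s,360,230,35,40,50);b=blob(t,355,205,40,40,75);print(a,b,tri(a[0],b[0]))
    v=a[1]*(-1 if a[1][1]>0 else 1);print("scene axis lean deg",np.degrees(np.arctan2(v[0],-v[1])))
s0=cv2.imread('pics/s0.png')[:,:,::-1];a=blob(s0,360,230,35,40,50);v=a[1]*(-1 if a[1][1]>0 else 1);print("start",np.degrees(np.arctan2(v[0],-v[1])))
# image lean for handle axes tilted inward (-y) by w deg
for w in (0,5,10,15,20):
    p=np.array([514,-232,100.]);q=p+44*np.array([0,-np.sin(np.radians(w)),np.cos(np.radians(w))])
    A,B=np.array(proj('scene',p)),np.array(proj('scene',q));print(w,np.degrees(np.arctan2(B[0]-A[0],A[1]-B[1])).round(1))
x=cv2.resize(s[220:320,330:430],(400,400),interpolation=2);y=cv2.resize(t[205:255,355:405],(400,400),interpolation=2)
cv2.imwrite('pics/c9.png',np.hstack([x,y])[:,:,::-1]);print(manip.get_obs()['time'])
```

```text
(array([376.24646, 253.0948 ], dtype=float32), array([-0.34504595,  0.9385858 ], dtype=float32), array([  9,  12,  15,  23, 211], dtype=int32)) (array([376.2273, 224.625 ], dtype=float32), array([ 0.79166806, -0.6109516 ], dtype=float32), array([16, 15, 11, 10, 88], dtype=int32)) (array([ 514.4, -238.9,  118.3]), np.float64(0.0))
scene axis lean deg 20.184599
(array([376.24173, 253.11375], dtype=float32), array([-0.34766206,  0.9376199 ], dtype=float32), array([  9,  12,  15,  23, 211], dtype=int32)) (array([376.2273, 224.625 ], dtype=float32), array([ 0.79166806, -0.6109516 ], dtype=float32), array([16, 15, 11, 10, 88], dtype=int32)) (array([ 514.4, -238.9,  118.2]), np.float64(0.0))
scene axis lean deg 20.344381
start 14.507683
0 7.4
5 13.4
10 19.2
15 25.6
20 32.3
24.05
```

View pics/c9.png

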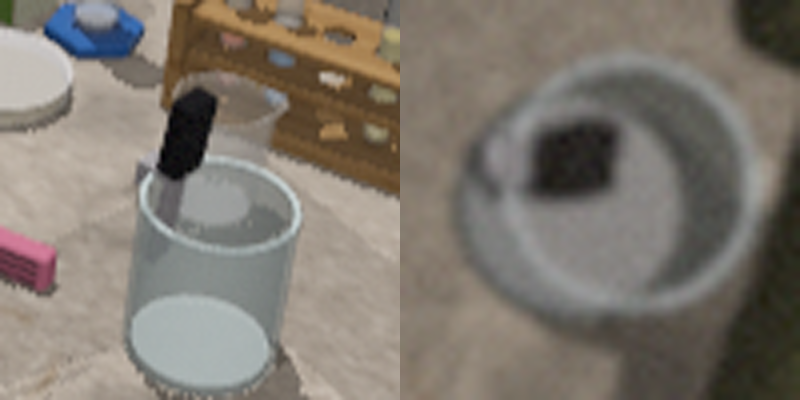

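The readings 0.1 s apart agree, so the pusher has settled. The lean is about 6–11°, well under the 20° limit, with the blade inside and the lip outside. I'm handing in.

```bash
python3 -c "
from cell import manip
print(manip.sign_off())"
```

```text
the job is handed in; nothing more can be done
None
```

The job is handed in, but no verdict came back: the carrier was nudged until it met the hidden stop (about 3.4 N, below the 4.5 N slip force), and the pusher hangs by its lip on the standing large beaker, blade inside, leaning about 6–11°.

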